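Load the full bottle and turn the rotary stage to its mark

ROBOT

A 6-joint arm with a two-finger parallel gripper is mounted at the origin on a cart in front of the work surface, level with it; the furniture and walls round the work are solid. World frame = base frame: x ahead of the robot, y to its left, z up, the work surface at z = 0. Lengths are in m, angles in rad, forces in N, time in s.
With the tool pointing down it reaches from about 0.325 to 0.925 m from the base axis. Payload 3.1 kg.
Tool frame: the origin (TCP) lies midway between the tips of the shut fingers; the grasp point (between the pads) lies ctrl.grasp_offset behind it (ctrl.grasp_offset is the distance from the TCP to the grasp point, in m); z points along the fingers, y is the line along which they close (so a half turn about z gives the same grasp; the last joint's range is limited). The gripper opens to 85 mm and grips with 20 to 120 N. Pads are 22 mm wide; open, the fingers measure 114 mm over their backs; the gripper's body (76 mm by 85 mm) begins 54 mm behind the grasp point. The pads swing forward as they close: fully open they stand 13 mm farther back than shut.
Start: joints at [1.087, 0.217, 1.613, -0, 1.311, -0.112], TCP at [0.227, 0.582, 0.231] pointing down, gripper open.
Joint ranges: [-2.75, 2.75], [-0.78, 2.1], [0.31, 2.55], [-1.13, 4.27], [0.13, 2.63], [-2.58, 2.58]. Speed limits (rad/s): [2.79, 2.79, 3.14, 3.14, 3.14, 3.14].

INTERFACE

Orientations are given as a 3x3 rotation matrix whose columns are the frame's x, y, z axes.
In Python, from cell import ctrl, camera, camera_params, recognise gives the robot as it stands.
- The arm moves only by the tool carry_out, never from a script. Its argument "commands" is one flat list of numbers, 7 for each row, row after row: the shift along the tool's x, y, z in m, then the turn, a rotation vector about the tool's x, y, z in degrees, then the gripper's target within -1 to 1 (shut at 1, half-way at 0, fully open at -1). A call has 1 to 20 rows; each row is the pose to reach, as a shift and turn from the pose commanded when the call began, along the tool's axes at that moment; what a row does not reach only later rows make up. A row lasts 1/12 s, in which the tool goes at most 41.7 mm and 7.16 degrees, less where a joint would pass 70% of its speed; a pose out of reach is approached as far as the arm can. A call with a gripper value outside its range is refused whole. The fingers move at their own pace and stop on an object; the grip force is fixed at half the most. Time passes only in rows, so rows that repeat a pose let the fingers close. It gives the time, the measured TCP pose, the force, the opening and the grip force at its end, in the units of the state.
- ctrl.read_state(): the state, without advancing time (a new reading comes with each control period).
- camera(name): name is "side" or "top" or "wrist"; returns (picture, depth): 400x640x3 uint8, red, green, blue; 400x640 float32, m along the optical axis (not along the pixel's ray), 0 where there is no reading.
- camera_params(name): a dict with "fovy" (degrees; the focal length in pixels is half the picture's height over the tangent of half this angle, whatever the lens; pixels are square), "cx", "cy" (the principal point, pixels), "position" and "orientation" of the camera in the world; the wrist camera has in their place "mount" (4x4, takes a point from camera to tool coordinates, whose origin is the TCP and whose axes are the flange's). Camera axes: x right, y up, looking along -z (the intrinsics and any distortion apply to the point x, -y, -z); pixel columns grow to the right and rows downward; lengths in m; the calibration is good to about 2 mm. The wrist camera is an equidistant fisheye: a pixel r from the principal point sees the ray r / f radians off the axis. A picture is of the moment at which its call begins: read the wrist's pose just before it. camera_params takes no time and is no camera call.
- ctrl.hand_in(): hands the job in; it is judged then, once.
Trained networks look in the newest picture that a camera, given by its name, has taken for a name from the list of things; names that differ only in an ending like _2 or _b are one class to them, and where a whole thing is asked for, a point or a joint stands for the part that bears it (a point fixed in the world has none). Each returns a list of dicts, best first, with "confidence" (0 to 1); they miss things now and then, are a little off and sometimes report something else, mostly with a low value. They report only what shows in the picture. A call takes as long as a camera call. They do not tell look-alikes from the thing itself.
- recognise(label, camera): "box" ([left, top, width, height] in pixels, round what is visible of it).
The state is a dict: "clock": time; "q": joint angles; "joint_velocities": joint speeds; "effort": joint torques, N m; "tcp_pos": TCP position; "tcp_rot": TCP orientation; "wrist_force": force on the tool from outside, world axes, zero at the start; "wrist_torque": the same for the moment, N m; "opening": finger opening in m; "finger_force": force on a finger pad.
Only numpy, scipy, OpenCV 4.12 (cv2) and the standard library are available. Lean on these libraries where they do the work, as an engineer would, in place of code of your own. Each camera call takes 0.05 s, during which the arm holds its last target. There are 200 camera calls.

TASK

One of the three closed amber bottles is full and the other two are empty: lift them to find out which, putting any empty one back upright where it stood. Set the full bottle down gently, upright, in the ring nest on the rotary stage, let go of it, and then turn the stage by pushing its upright post until the black tick on the disc lines up with the fixed steel index finger at the front, so that the bottle stands under the lens of the reader head. Do not knock the reader head, do not tip the full bottle over and leave everything else on the bench where it is.

Things in the scene. Friction and masses are not known exactly. Their poses are not given: they have to be found in the camera images.
- bottle_1: closed amber laboratory bottle, body 66 mm across and 113 mm high, black screw cap 38 mm across from 102 to 124 mm height; the cap is tight and is the best grip. Origin: centre of its underside, z up along the bottle. The three bottles look the same; the full one weighs 0.36 to 0.49 kg, an empty one 0.11 to 0.15 kg
- bottle_2: closed amber laboratory bottle, body 66 mm across and 113 mm high, black screw cap 38 mm across from 102 to 124 mm height; the cap is tight and is the best grip. Origin: centre of its underside, z up along the bottle. The three bottles look the same; the full one weighs 0.36 to 0.49 kg, an empty one 0.11 to 0.15 kg
- bottle_3: closed amber laboratory bottle, body 66 mm across and 113 mm high, black screw cap 38 mm across from 102 to 124 mm height; the cap is tight and is the best grip. Origin: centre of its underside, z up along the bottle. The three bottles look the same; the full one weighs 0.36 to 0.49 kg, an empty one 0.11 to 0.15 kg
- stage: fixed base of the rotary stage, 336 mm across. Origin: on the disc's axis, at worktop height; x points from the index finger at the front (-x) to the back, where two 22 mm columns (x 185, y +-150 mm) carry the reader head; y to the left, z up. The disc is 310 mm across, its flat top 40 mm above the worktop; a low hub cap in its middle stands 11 mm higher
- head: reader head: white slab fixed over the back half of the disc; origin and axes as the stage. Covers x -30 to +205 mm, y -200 to +200 mm; underside 215, top 267 mm above the worktop; lens (40 mm across) down to 198 mm. The post ends its way 30 mm inside the slab's front edge: a vertical tool is too thick to follow it there, one tilted about 30 degrees, leaning back to the stage's front, can
- disc (a joint): angle of the disc, rad: 0 when the tick meets the index finger, positive counter-clockwise from above; it starts at -1.55 to -2.0 (clockwise of the mark) and is to be turned counter-clockwise. No stop, catch or spring: it can overshoot. Dry friction about 0.25 N m (2 N at the post); it stays where it is left. A good setting is within 0.05 rad
- nest (a point): centre of the ring nest's floor, on the disc's top, 100 mm from the disc's axis, at 50 degrees clockwise from the stage's x axis when the disc is at 0. The ring is 12 mm high and 84 mm wide inside, 100 mm outside; the bottle stands in it on the disc
- post_top (a point): top of the push post, a 14 mm round upright steel pin, 60 mm high above the disc, 140 mm from the axis, at 90 degrees clockwise from the stage's x axis when the disc is at 0 (so 40 degrees clockwise of the nest). Fixed to the disc
- tick (a point): outer part of the black tick (30 by 7 mm, radial) on the disc's rim, 150 mm from the axis; at 180 degrees from the stage's x axis when the disc is at 0
- index (a point): inner part of the fixed steel index finger at the front of the base, 7 mm wide, just outside the rim
- stack_front (a point): foot of the middle of the front face of the fixed, white instrument stack (over 900 mm tall) that stands behind the gap between the bottles and the stage. The face is 350 mm wide; its right end stands about 45 mm nearer to the robot (-x) and its left end as much farther than this point. Keep the arm clear of it: pass in front of it
- desk_timer: bystander: white desk timer, 61x75x46 mm; origin under its centre
- roll: bystander: roll of tape lying flat, 94 mm across, 48 mm high; origin under its centre
- felt_marker: bystander: lying marker pen, 135 mm long, 17 mm thick; origin under its centre
- cup: bystander: small clear beaker, 46 mm across, 56 mm high; origin under its centre
- big_jar: bystander: white screw jar, 96 mm across, 76 mm high; origin under its centre
Things that resemble listed ones, but are neither listed nor needed, are in the scene too. What is shaped like the bottle_3 but pink is not meant.

How it is judged:
By the outcome, as a careful person would: the job done as asked, in the order asked, and still so for the second after the job is handed in, with the robot touching nothing.
It also fails if it takes over 72 s, if anything falls off the work surface, if the arm or the gripper's body presses on something with over 40 N, if the wrist force passes 120 N, or if a joint passes its speed limit or range.

## Working session

There is one attempt and no reset: what is moved stays moved. The work goes in short steps, Python scripts to look and compute and a tool call to move; the robot and the scene stay as the last step left them, time stands still between calls to the robot, and variables do not carry over. Pictures are saved under pics/ and viewed, at most 10 in all, crops included, and the job is handed in when it is done.

Besides the shell and the picture viewer there is one more tool, called after "Emit:" as name(argument=value, ...) on one line, values as JSON. carry_out: Moves the arm, as the interface text tells. Its arguments: {"type":"object","properties":{"commands":{"type":"array"}},"required":["commands"]}

```bash
ls; mkdir -p pics; cat > h.py <<'E'
import numpy as np, cv2
from cell import ctrl, camera, camera_params, recognise
def cloud(name, d):
    p=camera_params(name); f=200/np.tan(np.radians(p["fovy"])/2)
    v,u=np.mgrid[0:400,0:640]
    c=np.stack([(u-p["cx"])/f*d,-(v-p["cy"])/f*d,-d],-1)
    return c@np.array(p["orientation"]).T+np.array(p["position"])
def proj(name,P):
    p=camera_params(name); f=200/np.tan(np.radians(p["fovy"])/2)
    c=(np.atleast_2d(P)-p["position"])@np.array(p["orientation"])
    return np.c_[p["cx"]-f*c[:,0]/c[:,2], p["cy"]+f*c[:,1]/c[:,2]]
E
python3 - <<'E'
from h import *
for n in ["top","side"]:
    im,d=camera(n); cv2.imwrite(f"pics/{n}0.png",im[:,:,::-1]); np.savez(f"{n}0.npz",im=im,d=d)
    print(n,camera_params(n))
    for l in ["bottle_1","disc","post_top","nest","tick","head","stage"]:
        print(l,[(np.round(r["box"]).astype(int).tolist(),round(r["confidence"],2)) for r in recognise(l,n)][:5])
s=ctrl.read_state(); print(s["clock"],s["tcp_pos"],np.round(s["tcp_rot"],3),s["wrist_force"],ctrl.grasp_offset)
E
```

```text
pics
top {'fovy': 57.157130232103526, 'cx': 315.9489884976641, 'cy': 206.84804533082578, 'position': array([ 0.27611218, -0.07447883,  1.3560588 ]), 'orientation': array([[ 0.05248326,  0.97351711, -0.2225083 ],
       [-0.99860898,  0.05003403, -0.01663433],
       [-0.00506082,  0.22307182,  0.97478888]])}
bottle_1 [([186, 191, 20, 23], 0.93), ([212, 206, 20, 23], 0.86), ([242, 221, 17, 18], 0.76)]
disc [([343, 188, 81, 71], 0.82)]
post_top [([347, 187, 77, 75], 0.64)]
nest [([342, 187, 82, 74], 0.66), ([158, 184, 28, 20], 0.56)]
tick [([342, 190, 81, 72], 0.82)]
head [([346, 120, 148, 140], 0.69)]
stage [([343, 121, 151, 145], 0.85)]
side {'fovy': 48.578619925618796, 'cx': 318.5952351369244, 'cy': 202.96270074256364, 'position': array([-0.78414867, -0.3849575 ,  1.01923593]), 'orientation': array([[ 0.23512854,  0.55057051, -0.80099106],
       [-0.97190442,  0.12403425, -0.20004327],
       [-0.0107876 ,  0.82552263,  0.56426591]])}
bottle_1 [([223, 184, 18, 32], 0.91), ([226, 157, 12, 26], 0.83), ([202, 176, 20, 30], 0.57)]
disc [([422, 252, 8, 29], 0.73), ([346, 195, 84, 59], 0.63)]
post_top [([346, 199, 86, 51], 0.69), ([186, 179, 16, 23], 0.37)]
nest []
tick [([347, 198, 84, 53], 0.95)]
head [([352, 134, 128, 76], 0.92), ([344, 200, 87, 56], 0.34)]
stage [([346, 132, 131, 130], 0.82)]
0.8 [0.22705658 0.58232093 0.23133014] [[-0.932  0.363  0.   ]
 [ 0.363  0.932  0.   ]
 [ 0.     0.    -1.   ]] [ 0.66061401 -0.21446914 -0.1388333 ] 0.0187
```

View pics/top0.png

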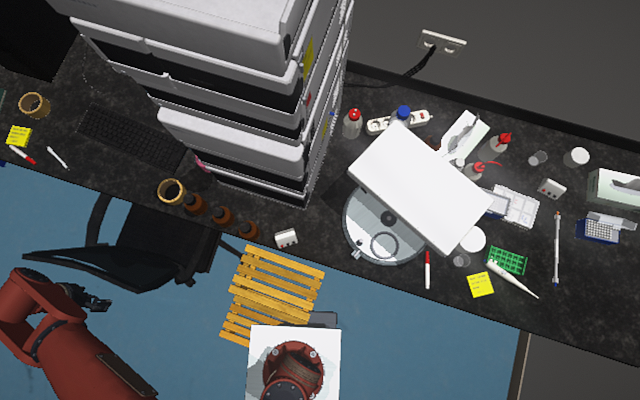

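View pics/side0.png

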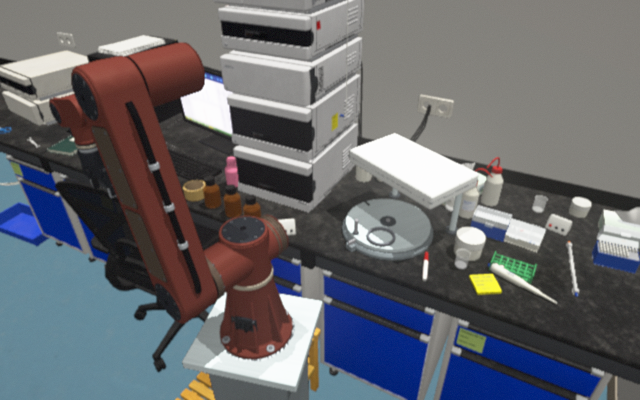

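```bash
python3 - <<'E'
from h import *
z=np.load("top0.npz"); im=z["im"]; d=z["d"]; P=cloud("top",d)
a=cv2.resize(im[180:250,170:300],None,fx=4,fy=4,interpolation=cv2.INTER_CUBIC)
b=cv2.resize(im[185:268,335:500],None,fx=4.8,fy=3.8,interpolation=cv2.INTER_CUBIC) if 0 else cv2.resize(im[185:268,335:500],None,fx=3.8,fy=3.8,interpolation=cv2.INTER_CUBIC)
c=np.zeros((a.shape[0]+b.shape[0],max(a.shape[1],b.shape[1]),3),np.uint8); c[:a.shape[0],:a.shape[1]]=a; c[a.shape[0]:,:b.shape[1]]=b
print(c.shape); cv2.imwrite("pics/crop1.png",c[:,:,::-1])
# bottles: points by height
for (l,t,w,h) in [(180,186,30,32),(208,202,28,32),(236,216,26,28)]:
    q=P[t:t+h,l:l+w].reshape(-1,3); m=(q[:,2]>.117)&(q[:,2]<.135); k=q[m]
    print("cap",len(k),k.mean(0).round(4),(k.min(0)+k.max(0))/2, np.ptp(k,axis=0).round(3))
# slab
q=P[115:270,340:500].reshape(-1,3); m=(q[:,2]>.255)&(q[:,2]<.28); k=q[m]
r=cv2.minAreaRect(k[:,:2].astype(np.float32)); print("slab",len(k),r,np.median(k[:,2]))
m=(q[:,2]>.03)&(q[:,2]<.047); k=q[m]; print(len(k))
# disc circle: hull fit from front points
h=cv2.convexHull(k[:,:2].astype(np.float32))[:,0]; print(h.round(3).tolist())
m=(q[:,2]>.085)&(q[:,2]<.11); print("post",q[m].round(3).tolist())
m=(q[:,2]>.047)&(q[:,2]<.06); print("ring",q[m].round(3).tolist())
# bench edge and other
E
```

```text
(595, 627, 3)
cap 95 [0.5656 0.3923 0.1235] [0.56649322 0.39170921 0.12389562] [0.037 0.036 0.012]
cap 97 [0.5246 0.2857 0.1243] [0.5253154  0.28574364 0.12455464] [0.036 0.036 0.012]
cap 99 [0.4772 0.1873 0.1239] [0.47693874 0.18769273 0.1243775 ] [0.038 0.035 0.01 ]
slab 9467 ((0.6142474412918091, -0.37070250511169434), (0.4003789722919464, 0.2363089919090271), 49.986328125) 0.2676919125700552
3622
[[0.9670000076293945, -0.4090000092983246], [0.9559999704360962, -0.3179999887943268], [0.9539999961853027, -0.3100000023841858], [0.9369999766349792, -0.24699999392032623], [0.8960000276565552, -0.13600000739097595], [0.5410000085830688, -0.1599999964237213], [0.5379999876022339, -0.16099999845027924], [0.5149999856948853, -0.16500000655651093], [0.5120000243186951, -0.16500000655651093], [0.40700000524520874, -0.19300000369548798], [0.40400001406669617, -0.19699999690055847], [0.3919999897480011, -0.3019999861717224], [0.38499999046325684, -0.7099999785423279], [0.4099999964237213, -0.7149999737739563], [0.6710000038146973, -0.7310000061988831], [0.6850000023841858, -0.7300000190734863
[... 28228 characters left out ...]
96, 0.054], [0.416, -0.598, 0.058], [0.411, -0.556, 0.048], [0.411, -0.558, 0.053], [0.413, -0.596, 0.054], [0.413, -0.601, 0.051], [0.408, -0.556, 0.049], [0.407, -0.557, 0.055], [0.409, -0.598, 0.058], [0.403, -0.556, 0.058], [0.406, -0.594, 0.058], [0.406, -0.599, 0.056], [0.401, -0.559, 0.049], [0.402, -0.595, 0.055], [0.403, -0.6, 0.053], [0.397, -0.559, 0.049], [0.397, -0.559, 0.059], [0.399, -0.592, 0.053], [0.399, -0.596, 0.053], [0.393, -0.563, 0.058], [0.396, -0.59, 0.049], [0.395, -0.592, 0.054], [0.395, -0.595, 0.055], [0.391, -0.569, 0.05], [0.39, -0.569, 0.059], [0.392, -0.586, 0.05], [0.392, -0.589, 0.052], [0.391, -0.589, 0.06], [0.388, -0.578, 0.054], [0.388, -0.581, 0.054]]
```

View pics/crop1.png

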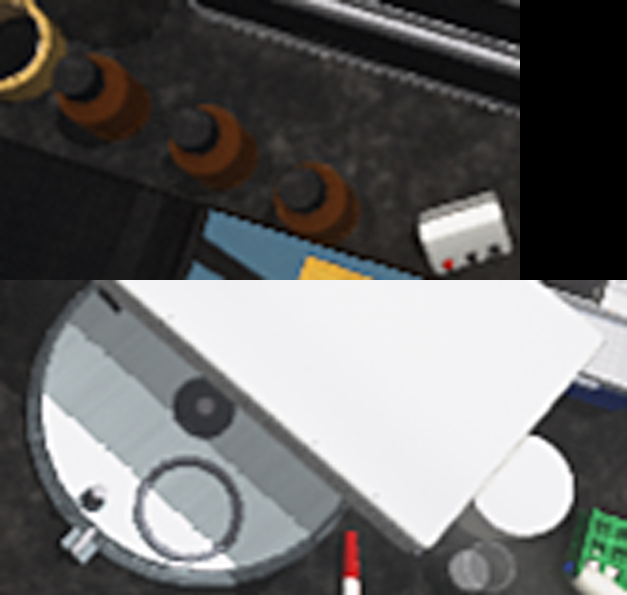

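```bash
cat >> h.py <<'E'
from scipy.spatial.transform import Rotation as Ro
O=np.array([.5472,-.3144,0]); X=np.array([.766,-.643,0]); Y=np.array([.643,.766,0])
def orient(t,ang=0):  # tilt deg, leaning back to stage front; y along stage Y
    t=np.radians(t); z=np.sin(t)*X-np.cos(t)*np.array([0,0,1.]); return np.c_[np.cross(Y,z),Y,z]
def go(grasp,R,p0=None,R0=None,off=0.0187):
    s=ctrl.read_state(); p0=s["tcp_pos"] if p0 is None else p0; R0=s["tcp_rot"] if R0 is None else R0
    p=np.array(grasp)+off*R[:,2]; d=R0.T@(p-p0); r=Ro.from_matrix(R0.T@R).as_rotvec(degrees=True)
    print(np.round(d,4).tolist(),np.round(r,1).tolist(),"rows",np.ceil(max(np.linalg.norm(d)/.0417,np.linalg.norm(r)/7.16)),"tcp",p.round(4))
    return p,R
E
python3 - <<'E'
from h import *
R=orient(15)
p=go((.5656,.3923,.26),R)
s=ctrl.read_state(); print([k for k in dir(ctrl) if k[0]!='_'])
for l in ["top","side"]: pass
go((.5656,.3923,.119),R)
E
```

```text
[-0.389, -0.0556, -0.0106] [2.5, -14.9, 18.6] rows 10.0 tcp [0.5693 0.3892 0.2419]
['IKError', 'grasp_offset', 'hand_in', 'read_state']
[-0.389, -0.0556, 0.1304] [2.5, -14.9, 18.6] rows 10.0 tcp [0.5693 0.3892 0.1009]
```

Emit:
carry_out(commands=[-0.389, -0.0556, -0.0106, 2.5, -14.9, 18.6, -1, -0.389, -0.0556, -0.0106, 2.5, -14.9, 18.6, -1, -0.389, -0.0556, -0.0106, 2.5, -14.9, 18.6, -1, -0.389, -0.0556, -0.0106, 2.5, -14.9, 18.6, -1, -0.389, -0.0556, -0.0106, 2.5, -14.9, 18.6, -1, -0.389, -0.0556, -0.0106, 2.5, -14.9, 18.6, -1, -0.389, -0.0556, -0.0106, 2.5, -14.9, 18.6, -1, -0.389, -0.0556, -0.0106, 2.5, -14.9, 18.6, -1, -0.389, -0.0556, -0.0106, 2.5, -14.9, 18.6, -1, -0.389, -0.0556, -0.0106, 2.5, -14.9, 18.6, -1, -0.389, -0.0556, -0.0106, 2.5, -14.9, 18.6, -1, -0.389, -0.0556, -0.0106, 2.5, -14.9, 18.6, -1, -0.389, -0.0556, -0.0106, 2.5, -14.9, 18.6, -1])

```text
clock: 1.88
tcp_pos: [0.5685, 0.3895, 0.2415]
tcp_rot: [[-0.74, 0.643, 0.197], [0.621, 0.766, -0.167], [-0.259, -0.001, -0.966]]
wrist_force: [0.0, -0.5, 0.4]
opening: 0.0854
finger_force: 0.0
```

```bash
python3 - <<'E'
from h import *
s=ctrl.read_state(); print(s["clock"],s["tcp_pos"],s["q"].round(3),s["wrist_force"],s["opening"])
im,d=camera("wrist"); cv2.imwrite("pics/w1.png",im[:,:,::-1]); p=camera_params("wrist"); print(p)
R=orient(15); go((.5656,.3923,.119),R)
# project cap ring to the image
M=np.array(p["mount"]); f=200/np.tan(np.radians(p["fovy"])/2)
T=np.eye(4);T[:3,:3]=s["tcp_rot"];T[:3,3]=s["tcp_pos"]; C=np.linalg.inv(T@M)
def wp(P):
    c=C@np.r_[P,1]; a=np.array([c[0],-c[1],-c[2]]); r=np.hypot(a[0],a[1]); th=np.arctan2(r,a[2]); return p["cx"]+f*th*a[0]/r,p["cy"]+f*th*a[1]/r
o=im.copy()
for t in np.linspace(0,6.28,30):
    for zz in (.124,.102):
        u,v=wp((.5656+.019*np.cos(t),.3923+.019*np.sin(t),zz)); cv2.circle(o,(int(u),int(v)),1,(0,255,0),-1)
cv2.imwrite("pics/w1.png",o[:,:,::-1])
E
```

```text
1.8833 [0.56853266 0.38953136 0.24153789] [ 0.61   0.316  1.492 -0.264  1.276 -0.193] [ 0.03490003 -0.48064146  0.35960896] 0.0854261557585448
{'fovy': 65.70646984690485, 'cx': 324.0282975432988, 'cy': 193.61690917511348, 'mount': array([[ 2.49556050e-04,  9.52398257e-01,  3.04856521e-01,
         7.88034757e-02],
       [ 9.99999482e-01, -5.38615153e-04,  8.64079308e-04,
         3.17252889e-05],
       [ 9.87147968e-04,  3.04856148e-01, -9.52397897e-01,
        -1.41965651e-01],
       [ 0.00000000e+00,  0.00000000e+00,  0.00000000e+00,
         1.00000000e+00]])}
[0.0351, 0.0003, 0.1362] [-0.1, -0.0, 0.1] rows 4.0 tcp [0.5693 0.3892 0.1009]
```

View pics/w1.png

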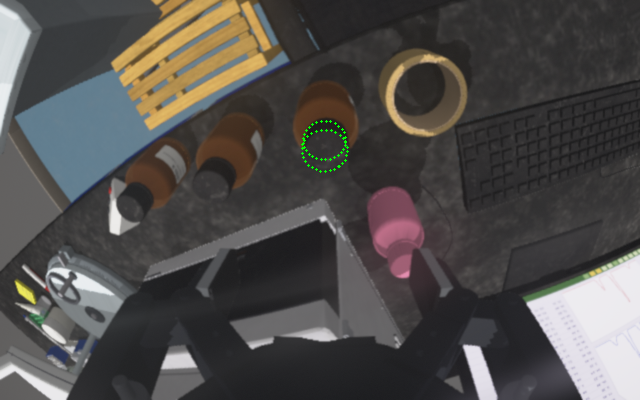

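Emit:
carry_out(commands=[0.022, 0, 0.085, 0, 0, 0, -1, 0.022, 0, 0.085, 0, 0, 0, -1, 0.022, 0, 0.085, 0, 0, 0, -1, 0.029, 0, 0.11, 0, 0, 0, -1, 0.0351, 0.0003, 0.136, 0, 0, 0, -1, 0.0351, 0.0003, 0.136, 0, 0, 0, -1, 0.0351, 0.0003, 0.136, 0, 0, 0, -1, 0.0351, 0.0003, 0.136, 0, 0, 0, 1, 0.0351, 0.0003, 0.136, 0, 0, 0, 1, 0.0351, 0.0003, 0.136, 0, 0, 0, 1, 0.0351, 0.0003, 0.136, 0, 0, 0, 1, 0.0351, 0.0003, 0.136, 0, 0, 0, 1, 0.0351, 0.0003, 0.136, 0, 0, 0, 1, 0.0351, 0.0003, 0.136, 0, 0, 0, 1, 0.0351, 0.0003, 0.136, 0, 0, 0, 1, 0.0351, 0.0003, 0.136, 0, 0, 0, 1])

```text
clock: 3.27
tcp_pos: [0.5721, 0.3894, 0.1041]
tcp_rot: [[-0.739, 0.643, 0.202], [0.621, 0.766, -0.165], [-0.261, 0.003, -0.965]]
wrist_force: [0.2, -0.3, 5.8]
opening: 0.0357
finger_force: 60.0
```

Emit:
carry_out(commands=[-0.0052, 0, -0.0193, 0, 0, 0, 1, -0.0104, 0, -0.0386, 0, 0, 0, 1, -0.0104, 0, -0.0386, 0, 0, 0, 1, -0.0104, 0, -0.0386, 0, 0, 0, 1, -0.0104, 0, -0.0386, 0, 0, 0, 1])

```text
clock: 3.68
tcp_pos: [0.5697, 0.3879, 0.14]
tcp_rot: [[-0.74, 0.643, 0.196], [0.621, 0.766, -0.168], [-0.259, -0.003, -0.966]]
wrist_force: [-0.8, -0.6, -2.4]
opening: 0.0358
finger_force: 59.7
```

Emit:
carry_out(commands=[0, 0, 0, 0, 0, 0, 1, 0, 0, 0, 0, 0, 0, 1, 0, 0, 0, 0, 0, 0, 1, 0, 0, 0, 0, 0, 0, 1, 0, 0, 0, 0, 0, 0, 1])

```text
clock: 4.1
tcp_pos: [0.5703, 0.3883, 0.1408]
tcp_rot: [[-0.74, 0.643, 0.198], [0.621, 0.766, -0.168], [-0.259, -0.002, -0.966]]
wrist_force: [-0.1, -0.2, -0.9]
opening: 0.0358
finger_force: 59.7
```

```bash
python3 - <<'E'
from h import *
for i in range(4):
    camera("top"); s=ctrl.read_state(); print(s["wrist_force"].round(2),s["effort"].round(2),s["tcp_pos"].round(4),s["joint_velocities"].round(3))
E
```

```text
[-0.08 -0.23 -1.02] [ -0.   -46.59 -29.22  -0.93  -0.14  -0.  ] [0.5704 0.3884 0.1411] [ 0.001 -0.002 -0.004  0.    -0.     0.001]
[ 0.31  0.11 -2.01] [ -0.   -46.6  -29.24  -0.93  -0.14  -0.  ] [0.5704 0.3885 0.1412] [ 0.001 -0.003 -0.003 -0.001 -0.002  0.002]
[ 0.19 -0.26 -1.56] [ -0.   -46.61 -29.26  -0.94  -0.15  -0.  ] [0.5705 0.3885 0.1414] [ 0.001 -0.002  0.    -0.002  0.    -0.001]
[ 0.14  0.18 -1.08] [ -0.   -46.63 -29.28  -0.94  -0.15  -0.  ] [0.5705 0.3885 0.1415] [-0.002 -0.003 -0.    -0.     0.001  0.002]
```

Emit:
carry_out(commands=[0.0047, 0, 0.0174, 0, 0, 0, 1, 0.0075, 0, 0.028, 0, 0, 0, 1, 0.0088, 0, 0.0328, 0, 0, 0, 1, 0.0097, 0, 0.0362, 0, 0, 0, 1, 0.0097, 0, 0.0362, 0, 0, 0, 1, 0.0097, 0, 0.0362, 0, 0, 0, 1, 0.0097, 0, 0.0362, 0, 0, 0, 1])

```text
clock: 4.88
tcp_pos: [0.5705, 0.3883, 0.1042]
tcp_rot: [[-0.74, 0.643, 0.198], [0.621, 0.766, -0.168], [-0.26, -0.001, -0.966]]
wrist_force: [-0.2, -0.8, 0.9]
opening: 0.0354
finger_force: 59.8
```

Emit:
carry_out(commands=[0, 0, 0, 0, 0, 0, -1, 0, 0, 0, 0, 0, 0, -1, 0, 0, 0, 0, 0, 0, -1, 0, 0, 0, 0, 0, 0, -1, 0, 0, 0, 0, 0, 0, -1, -0.0078, 0, -0.029, 0, 0, 0, -1, -0.0155, 0, -0.058, 0, 0, 0, -1, -0.031, 0, -0.116, 0, 0, 0, -1, -0.031, 0, -0.116, 0, 0, 0, -1, -0.0669, -0.108, -0.106, 0, 0, 0, -1, -0.0669, -0.108, -0.106, 0, 0, 0, -1, -0.0669, -0.108, -0.106, 0, 0, 0, -1, -0.0669, -0.108, -0.106, 0, 0, 0, -1, -0.0669, -0.108, -0.106, 0, 0, 0, -1])

```text
clock: 6.05
tcp_pos: [0.5289, 0.2806, 0.2236]
tcp_rot: [[-0.739, 0.644, 0.198], [0.622, 0.765, -0.168], [-0.259, -0.001, -0.966]]
wrist_force: [0.6, 0.5, -0.2]
opening: 0.085
finger_force: 0.0
```

```bash
python3 - <<'E'
from h import *
im,d=camera("top"); s=ctrl.read_state(); P=cloud("top",d)
print(s["clock"],s["tcp_pos"].round(4),s["wrist_force"].round(2))
for (l,t,w,h) in [(180,186,30,32),(208,202,28,32),(236,216,26,28)]:
    q=P[t:t+h,l:l+w].reshape(-1,3); k=q[(q[:,2]>.117)&(q[:,2]<.135)]
    print(len(k), k.mean(0).round(4) if len(k) else 0)
go((.5246,.2857,.122),orient(15))
print([(r["box"],r["confidence"]) for r in recognise("bottle_1","top")])
E
```

```text
6.1 [0.5298 0.2818 0.2242] [1.3  0.52 0.03]
0 0
42 [0.5312 0.281  0.1234]
96 [0.4772 0.1869 0.1238]
[0.0328, -0.0004, 0.1157] [0.0, 0.0, -0.1] rows 3.0 tcp [0.5283 0.2826 0.1039]
[([239.5, 218.6, 22.2, 20.8], 0.84), ([215.5, 206.0, 17.4, 21.3], 0.76), ([195.9, 155.8, 11.3, 15.6], 0.43)]
```

Emit:
carry_out(commands=[0.0114, 0, 0.04, 0, 0, 0, -1, 0.0228, 0, 0.08, 0, 0, 0, -1, 0.0285, 0, 0.1, 0, 0, 0, -1, 0.0328, 0, 0.1157, 0, 0, 0, -1, 0.0328, 0, 0.1157, 0, 0, 0, -1, 0.0328, 0, 0.1157, 0, 0, 0, 1, 0.0328, 0, 0.1157, 0, 0, 0, 1, 0.0328, 0, 0.1157, 0, 0, 0, 1, 0.0328, 0, 0.1157, 0, 0, 0, 1, 0.0328, 0, 0.1157, 0, 0, 0, 1, 0.0328, 0, 0.1157, 0, 0, 0, 1, 0.0328, 0, 0.1157, 0, 0, 0, 1, 0.0328, 0, 0.1157, 0, 0, 0, 1])

```text
clock: 7.23
tcp_pos: [0.53, 0.2838, 0.1061]
tcp_rot: [[-0.739, 0.643, 0.203], [0.621, 0.766, -0.165], [-0.262, 0.004, -0.965]]
wrist_force: [-0.3, 1.4, 5.8]
opening: 0.0355
finger_force: 61.1
```

Emit:
carry_out(commands=[-0.0052, 0, -0.0193, 0, 0, 0, 1, -0.0104, 0, -0.0386, 0, 0, 0, 1, -0.0104, 0, -0.0386, 0, 0, 0, 1, -0.0104, 0, -0.0386, 0, 0, 0, 1, -0.0104, 0, -0.0386, 0, 0, 0, 1, -0.0104, 0, -0.0386, 0, 0, 0, 1, -0.0104, 0, -0.0386, 0, 0, 0, 1, -0.0104, 0, -0.0386, 0, 0, 0, 1, -0.0104, 0, -0.0386, 0, 0, 0, 1, -0.0104, 0, -0.0386, 0, 0, 0, 1])

```text
clock: 8.07
tcp_pos: [0.528, 0.2828, 0.143]
tcp_rot: [[-0.74, 0.643, 0.198], [0.621, 0.766, -0.168], [-0.259, -0.002, -0.966]]
wrist_force: [-0.2, 0.1, -4.0]
opening: 0.0354
finger_force: 61.5
```

```bash
python3 - <<'E'
from h import *
for i in range(4):
    im,d=camera("side"); s=ctrl.read_state(); print(s["wrist_force"].round(2),s["tcp_pos"].round(4))
print(s["clock"],s["opening"]); cv2.imwrite("pics/s1.png",cv2.resize(im[130:260,170:300],None,fx=4,fy=4)[:,:,::-1])
im,d=camera("wrist"); cv2.imwrite("pics/w2.png",im[:,:,::-1])
E
```

```text
[ 0.1   0.01 -3.82] [0.5281 0.2829 0.1432]
[ 0.09 -0.75 -4.51] [0.5282 0.2829 0.1433]
[ 0.95 -0.44 -4.52] [0.5283 0.2829 0.1435]
[ 1.2  -0.62 -4.68] [0.5283 0.2829 0.1435]
8.2667 0.035389735299354325
```

View pics/w2.png

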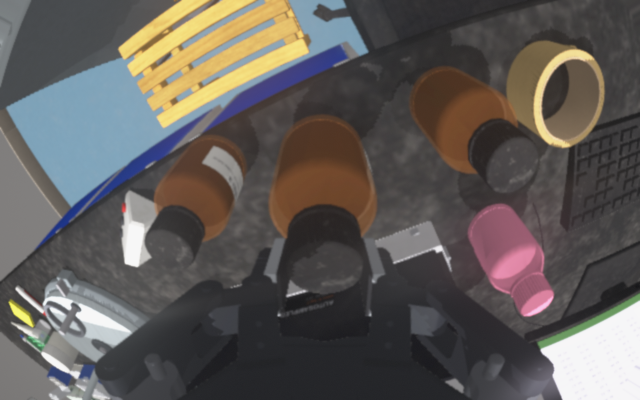

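```bash
python3 - <<'E'
from h import *
R=orient(15)
for p in [(.50,.25,.24),(.43,.10,.24),(.43,-.10,.24),(.454,-.303,.24)]: go(p,R,off=0)
im,d=camera("top"); P=cloud("top",d)
q=P[150:225,215:330].reshape(-1,3); k=q[(q[:,2]>.1)&(q[:,1]<.25)&(q[:,1]>-.1)&(q[:,0]>.5)]; i=np.argsort(k[:,0])[:5]; print(k[i].round(3))
print(ctrl.read_state()["wrist_force"])
E
```

```text
[-0.0245, -0.0435, -0.0932] [-0.0, 0.0, 0.0] rows 3.0 tcp [0.5  0.25 0.24]
[-0.0659, -0.2034, -0.082] [-0.0, 0.0, 0.0] rows 6.0 tcp [0.43 0.1  0.24]
[-0.1901, -0.3566, -0.0485] [-0.0, 0.0, 0.0] rows 10.0 tcp [ 0.43 -0.1   0.24]
[-0.3338, -0.4966, -0.0098] [-0.0, 0.0, 0.0] rows 15.0 tcp [ 0.454 -0.303  0.24 ]
[[ 0.501  0.25   0.199]
 [ 0.557 -0.005  0.514]
 [ 0.557 -0.004  0.536]
 [ 0.557 -0.003  0.475]
 [ 0.557 -0.006  0.536]]
[ 0.66130237 -0.09520985 -4.15348314]
```

Emit:
carry_out(commands=[-0.006, -0.011, -0.023, 0, 0, 0, 1, -0.0123, -0.022, -0.047, 0, 0, 0, 1, -0.0184, -0.033, -0.07, 0, 0, 0, 1, -0.0245, -0.0435, -0.0932, 0, 0, 0, 1, -0.03, -0.066, -0.092, 0, 0, 0, 1, -0.036, -0.089, -0.09, 0, 0, 0, 1, -0.042, -0.112, -0.089, 0, 0, 0, 1, -0.048, -0.135, -0.087, 0, 0, 0, 1, -0.054, -0.158, -0.085, 0, 0, 0, 1, -0.06, -0.181, -0.084, 0, 0, 0, 1, -0.0659, -0.2034, -0.082, 0, 0, 0, 1, -0.084, -0.225, -0.077, 0, 0, 0, 1, -0.102, -0.247, -0.072, 0, 0, 0, 1, -0.12, -0.27, -0.067, 0, 0, 0, 1, -0.137, -0.292, -0.063, 0, 0, 0, 1, -0.155, -0.313, -0.058, 0, 0, 0, 1, -0.173, -0.335, -0.053, 0, 0, 0, 1, -0.1901, -0.3566, -0.0485, 0, 0, 0, 1, -0.1901, -0.3566, -0.0485, 0, 0, 0, 1])

```text
clock: 9.95
tcp_pos: [0.4295, -0.1049, 0.2408]
tcp_rot: [[-0.736, 0.647, 0.198], [0.623, 0.763, -0.173], [-0.263, -0.004, -0.965]]
wrist_force: [-0.5, 1.2, -3.3]
opening: 0.0356
finger_force: 62.1
```

```bash
python3 - <<'E'
from h import *
R=orient(15); s=ctrl.read_state(); print(s["clock"],s["tcp_pos"],s["wrist_force"],s["q"].round(2))
go((.454,-.303,.24),R,off=0)
E
```

```text
9.95 [ 0.42953585 -0.10486114  0.24083513] [-0.51459654  1.21273562 -3.32460893] [-0.33 -0.37  2.16 -0.11  1.1  -1.16]
[-0.1413, -0.1353, 0.0399] [-0.3, 0.2, -0.2] rows 5.0 tcp [ 0.454 -0.303  0.24 ]
```

Emit:
carry_out(commands=[-0.018, -0.017, 0.005, 0, 0, 0, 1, -0.035, -0.034, 0.01, 0, 0, 0, 1, -0.053, -0.051, 0.015, 0, 0, 0, 1, -0.071, -0.068, 0.02, 0, 0, 0, 1, -0.088, -0.085, 0.025, 0, 0, 0, 1, -0.106, -0.102, 0.03, 0, 0, 0, 1, -0.124, -0.119, 0.035, 0, 0, 0, 1, -0.1413, -0.1353, 0.0399, 0, 0, 0, 1, -0.1413, -0.1353, 0.0399, 0, 0, 0, 1, -0.1413, -0.1353, 0.0399, 0, 0, 0, 1])

```text
clock: 10.78
tcp_pos: [0.4551, -0.2989, 0.2381]
tcp_rot: [[-0.739, 0.644, 0.197], [0.622, 0.765, -0.167], [-0.258, -0.001, -0.966]]
wrist_force: [-0.6, 0.9, -4.3]
opening: 0.0353
finger_force: 62.3
```

```bash
python3 - <<'E'
from h import *
R=orient(15); im,d=camera("top"); np.savez("top2.npz",im=im,d=d)
im2,d2=camera("side"); s=ctrl.read_state(); print(s["clock"],s["tcp_pos"],s["wrist_force"],s["q"].round(2))
a=cv2.resize(im[185:275,330:430],None,fx=3.8,fy=3.8,interpolation=cv2.INTER_CUBIC)
b=cv2.resize(im2[160:270,330:440],None,fx=3.6,fy=3.6,interpolation=cv2.INTER_CUBIC)
c=np.zeros((400,780,3),np.uint8); c[:a.shape[0],:a.shape[1]]=a; c[:b.shape[0],384:384+b.shape[1]]=b[:,:396]; cv2.imwrite("pics/nest.png",c[:,:,::-1])
go((.454,-.303,.175),R,off=0); go((.454,-.303,.147),R,off=0)
E
```

```text
10.8833 [ 0.4549412  -0.29727617  0.23768695] [-0.89111741  0.35264337 -4.0296475 ] [-0.71 -0.13  1.98  0.    1.03 -1.58]
[0.0133, -0.0049, 0.0613] [-0.0, -0.1, 0.0] rows 2.0 tcp [ 0.454 -0.303  0.175]
[0.0205, -0.0049, 0.0884] [-0.0, -0.1, 0.0] rows 3.0 tcp [ 0.454 -0.303  0.147]
```

View pics/nest.png

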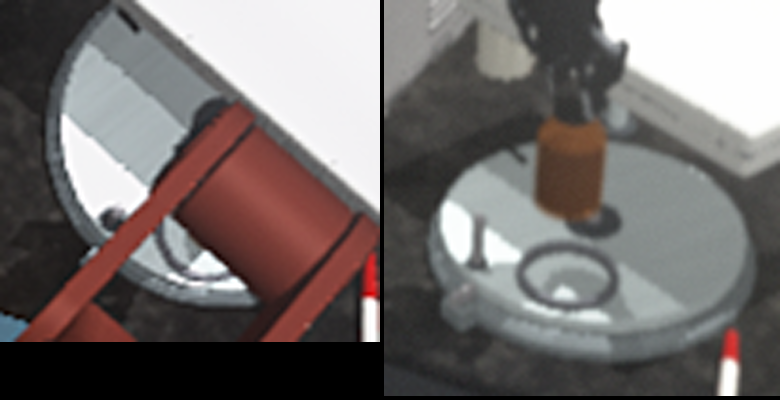

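Emit:
carry_out(commands=[0.0045, -0.0016, 0.02, 0, 0, 0, 1, 0.009, -0.0032, 0.04, 0, 0, 0, 1, 0.0133, -0.0049, 0.0613, 0, 0, 0, 1, 0.0133, -0.0049, 0.0613, 0, 0, 0, 1, 0.0133, -0.0049, 0.0613, 0, 0, 0, 1, 0.0133, -0.0049, 0.0613, 0, 0, 0, 1])

```text
clock: 11.38
tcp_pos: [0.4553, -0.3036, 0.1768]
tcp_rot: [[-0.74, 0.642, 0.2], [0.62, 0.766, -0.168], [-0.261, -0.001, -0.965]]
wrist_force: [0.1, 0.1, -4.2]
opening: 0.0354
finger_force: 62.3
```

```bash
python3 - <<'E'
from h import *
from scipy.optimize import least_squares
R=orient(15); im,d=camera("side"); P=cloud("side",d); s=ctrl.read_state(); print(s["clock"],s["tcp_pos"],s["wrist_force"])
hsv=cv2.cvtColor(im,cv2.COLOR_RGB2HSV); m=(hsv[...,0]<18)&(hsv[...,1]>110)&(d>0)
k=P[m]; k=k[(abs(k[:,0]-.45)<.06)&(abs(k[:,1]+.3)<.06)&(k[:,2]<.14)&(k[:,2]>.05)]; print(len(k),k[:,2].min(),k[:,2].max())
lo=k[k[:,2]<.12]
r=least_squares(lambda c:np.hypot(lo[:,0]-c[0],lo[:,1]-c[1])-.033,[.45,-.3],loss="soft_l1",f_scale=.002); print("bottle",r.x)
hi=k[k[:,2]>.105];l2=k[k[:,2]<.09]; 
for g in (hi,l2): print(len(g),least_squares(lambda c:np.hypot(g[:,0]-c[0],g[:,1]-c[1])-.033,[.45,-.3],loss="soft_l1",f_scale=.002).x)
# ring from top0
z=np.load("top0.npz"); Q=cloud("top",z["d"]).reshape(-1,3); g=Q[(Q[:,2]>.047)&(Q[:,2]<.06)&(np.hypot(Q[:,0]-.449,Q[:,1]+.3005)<.056)]
print("ring",len(g),least_squares(lambda c:np.hypot(g[:,0]-c[0],g[:,1]-c[1])-.046,[.45,-.3],loss="soft_l1",f_scale=.002).x)
go((.454,-.303,.147),R,off=0)
E
```

```text
11.4333 [ 0.45578433 -0.30421123  0.17762326] [-0.48076267  0.64061815 -4.00351477]
226 0.07878974676044748 0.13906706496872534
bottle [ 0.4493331  -0.29754577]
129 [ 0.44958145 -0.29706131]
39 [ 0.44958437 -0.29806205]
ring 192 [ 0.44871537 -0.30082892]
[0.0101, -0.0002, 0.029] [-0.0, 0.2, 0.1] rows 1.0 tcp [ 0.454 -0.303  0.147]
```

Emit:
carry_out(commands=[0.002, -0.001, 0.007, 0, 0, 0, 1, 0.0035, -0.0015, 0.014, 0, 0, 0, 1, 0.005, -0.0015, 0.02, 0, 0, 0, 1, 0.0058, -0.0015, 0.024, 0, 0, 0, 1, 0.0063, -0.0015, 0.026, 0, 0, 0, 1, 0.0067, -0.0015, 0.028, 0, 0, 0, 1, 0.007, -0.0015, 0.0292, 0, 0, 0, 1, 0.007, -0.0015, 0.0292, 0, 0, 0, 1, 0.007, -0.0015, 0.0292, 0, 0, 0, 1])

```text
clock: 12.18
tcp_pos: [0.4548, -0.3062, 0.1462]
tcp_rot: [[-0.739, 0.643, 0.2], [0.621, 0.766, -0.169], [-0.262, -0.001, -0.965]]
wrist_force: [0.3, -0.9, -1.8]
opening: 0.0355
finger_force: 62.5
```

Emit:
carry_out(commands=[0.0002, 0, 0.0005, 0, 0, 0, 1, 0.0003, 0, 0.001, 0, 0, 0, 1, 0.0003, 0, 0.001, 0, 0, 0, 1, 0.0003, 0, 0.001, 0, 0, 0, 1])

```text
clock: 12.52
tcp_pos: [0.4552, -0.3064, 0.1462]
tcp_rot: [[-0.739, 0.643, 0.201], [0.62, 0.766, -0.17], [-0.263, -0.001, -0.965]]
wrist_force: [-1.2, 0.3, 5.2]
opening: 0.0353
finger_force: 63.4
```

Emit:
carry_out(commands=[0, 0, 0, 0, 0, 0, -1, 0, 0, 0, 0, 0, 0, -1, 0, 0, 0, 0, 0, 0, -1, 0, 0, 0, 0, 0, 0, -1, 0, 0, 0, 0, 0, 0, -1, 0, 0, 0, 0, 0, 0, -1, 0, 0, -0.02, 0, 0, 0, -1, 0, 0, -0.04, 0, 0, 0, -1, 0, 0, -0.07, 0, 0, 0, -1, 0, 0, -0.1, 0, 0, 0, -1, 0, 0, -0.12, 0, 0, 0, -1, 0, 0, -0.12, 0, 0, 0, 1, 0, 0, -0.12, 0, 0, 0, 1, 0, 0, -0.12, 0, 0, 0, 1])

```text
clock: 13.68
tcp_pos: [0.4299, -0.2851, 0.2592]
tcp_rot: [[-0.74, 0.643, 0.197], [0.621, 0.766, -0.166], [-0.258, -0.001, -0.966]]
wrist_force: [-0.4, -1.0, -0.8]
opening: 0.0516
finger_force: 0.0
```

```bash
cat >> h.py <<'E'
def chk(tag):
    s=ctrl.read_state(); print(s["clock"],s["tcp_pos"].round(4),s["wrist_force"].round(1),s["q"].round(2))
    im,d=camera("wrist"); cv2.imwrite(f"pics/{tag}w.png",im[:,:,::-1])
    im2,d2=camera("side"); im3,d3=camera("top"); np.savez(f"{tag}.npz",i2=im2,d2=d2,i3=im3,d3=d3,iw=im,dw=d)
    a=cv2.resize(im,(440,275)); b=cv2.resize(im2[150:270,320:450],None,fx=2.7,fy=2.7); e=cv2.resize(im3[180:275,330:450],None,fx=2.7,fy=2.7)
    c=np.zeros((600,800,3),np.uint8); c[:275,:440]=a; c[:b.shape[0],445:445+b.shape[1]]=b; c[330:330+e.shape[0],:e.shape[1]]=e[:270]; cv2.imwrite(f"pics/{tag}.png",c[:,:,::-1])
E
python3 - <<'E'
from h import *
chk("a")
E
```

```text
13.6833 [ 0.4299 -0.2851  0.2592] [-0.4 -1.  -0.8] [-0.73 -0.22  2.01  0.01  1.08 -1.6 ]
```

View pics/a.png

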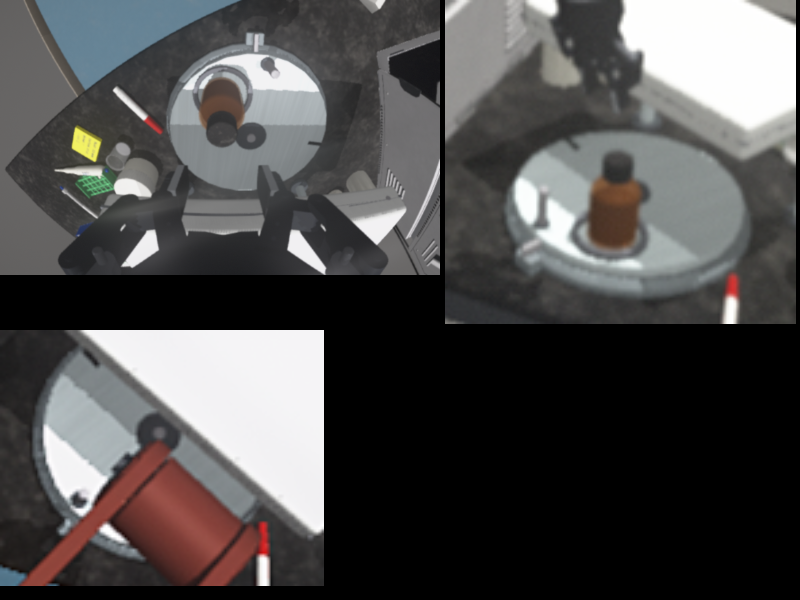

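```bash
python3 - <<'E'
from h import *
S=lambda x,y,z:O+x*X+y*Y+np.array([0,0,z])
R=orient(10)
go(S(-.137,.055,.2),R,off=0); go(S(-.137,.055,.072),R,off=0)
E
```

```text
[0.0418, 0.108, 0.0489] [-0.0, 4.8, -0.0] rows 4.0 tcp [ 0.4776 -0.1842  0.2   ]
[0.0745, 0.1081, 0.1726] [-0.0, 4.8, -0.0] rows 6.0 tcp [ 0.4776 -0.1842  0.072 ]
```

Emit:
carry_out(commands=[0.015, 0.04, 0.005, 0, 2, 0, 1, 0.03, 0.075, 0.015, 0, 4, 0, 1, 0.0418, 0.108, 0.0489, 0, 4.8, 0, 1, 0.0418, 0.108, 0.0489, 0, 4.8, 0, 1, 0.05, 0.108, 0.08, 0, 4.8, 0, 1, 0.058, 0.108, 0.11, 0, 4.8, 0, 1, 0.066, 0.108, 0.14, 0, 4.8, 0, 1, 0.0745, 0.108, 0.1726, 0, 4.8, 0, 1, 0.0745, 0.108, 0.1726, 0, 4.8, 0, 1, 0.0745, 0.108, 0.1726, 0, 4.8, 0, 1, 0.0745, 0.108, 0.1726, 0, 4.8, 0, 1])

```text
clock: 14.75
tcp_pos: [0.4797, -0.1861, 0.0754]
tcp_rot: [[-0.753, 0.643, 0.137], [0.633, 0.766, -0.116], [-0.179, -0.001, -0.984]]
wrist_force: [0.2, -0.0, -0.7]
opening: 0.0002
finger_force: 0.0
```

```bash
cat >> h.py <<'E'
def S(x,y,z): return O+x*X+y*Y+np.array([0,0,z])
def rows(phis,delta,tilt,z=.072,p0=None,t0=None):
    s=ctrl.read_state(); R0=s["tcp_rot"] if t0 is None else orient(t0); p0=s["tcp_pos"] if p0 is None else p0
    for f,dl,tl in zip(phis,delta,tilt):
        a=np.radians(f); p=S(.14*np.cos(a)+dl*np.sin(a),.14*np.sin(a)-dl*np.cos(a),z)
        d=R0.T@(p-p0); r=Ro.from_matrix(R0.T@orient(tl)).as_rotvec(degrees=True)
        print(round(f,1),*np.round(d,3),"|",*np.round(r,1),"| tcp",p.round(3))
E
python3 - <<'E'
from h import *
s=ctrl.read_state(); print(s["clock"],s["tcp_pos"].round(4),s["wrist_force"].round(1),s["opening"],s["q"].round(2))
f=np.r_[172.4,np.arange(175,224,3)]
rows(f,np.full(len(f),.022),np.interp(f,[172,262],[10,30]))
E
```

```text
14.75 [ 0.4797 -0.1861  0.0754] [ 0.2 -0.  -0.7] 0.00018652925653288768 [-0.48  0.08  2.1  -0.06  0.78 -1.32]
172.4 0.002 -0.015 0.003 | -0.0 0.2 -0.0 | tcp [ 0.469 -0.196  0.072]
175.0 0.004 -0.021 0.003 | -0.0 -0.3 -0.0 | tcp [ 0.464 -0.2    0.072]
178.0 0.005 -0.028 0.002 | -0.0 -1.0 -0.0 | tcp [ 0.458 -0.204  0.072]
181.0 0.007 -0.035 0.002 | -0.0 -1.7 -0.0 | tcp [ 0.452 -0.209  0.072]
184.0 0.008 -0.043 0.002 | -0.0 -2.3 -0.0 | tcp [ 0.447 -0.214  0.072]
187.0 0.008 -0.05 0.002 | -0.0 -3.0 -0.0 | tcp [ 0.442 -0.22   0.072]
190.0 0.008 -0.058 0.002 | -0.0 -3.7 -0.0 | tcp [ 0.437 -0.225  0.072]
193.0 0.008 -0.065 0.002 | -0.0 -4.3 -0.0 | tcp [ 0.432 -0.231  0.072]
196.0 0.007 -0.072 0.002 | -0.0 -5.0 -0.0 | tcp [ 0.428 -0.237  0.072]
199.0 0.006 -0.08 0.002 | -0.0 -5.7 -0.0 | tcp [ 0.424 -0.244  0.072]
202.0 0.004 -0.087 0.003 | -0.0 -6.3 -0.0 | tcp [ 0.421 -0.25   0.072]
205.0 0.003 -0.094 0.003 | -0.0 -7.0 -0.0 | tcp [ 0.418 -0.257  0.072]
208.0 0.0 -0.101 0.003 | -0.0 -7.7 -0.0 | tcp [ 0.415 -0.264  0.072]
211.0 -0.002 -0.108 0.004 | -0.0 -8.3 -0.0 | tcp [ 0.412 -0.271  0.072]
214.0 -0.005 -0.115 0.004 | -0.0 -9.0 -0.0 | tcp [ 0.41  -0.278  0.072]
217.0 -0.008 -0.122 0.005 | -0.0 -9.7 -0.0 | tcp [ 0.409 -0.285  0.072]
220.0 -0.012 -0.128 0.006 | -0.0 -10.3 -0.0 | tcp [ 0.407 -0.292  0.072]
223.0 -0.016 -0.134 0.006 | -0.0 -11.0 -0.0 | tcp [ 0.406 -0.3    0.072]
```

Emit:
carry_out(commands=[0.002, -0.011, 0.003, 0, 0.2, 0, 1, 0.003, -0.016, 0.003, 0, 0, 0, 1, 0.004, -0.021, 0.003, 0, -0.3, 0, 1, 0.005, -0.028, 0.002, 0, -1, 0, 1, 0.007, -0.035, 0.002, 0, -1.7, 0, 1, 0.008, -0.043, 0.002, 0, -2.3, 0, 1, 0.008, -0.05, 0.002, 0, -3, 0, 1, 0.008, -0.058, 0.002, 0, -3.7, 0, 1, 0.008, -0.065, 0.002, 0, -4.3, 0, 1, 0.007, -0.072, 0.002, 0, -5, 0, 1, 0.006, -0.08, 0.002, 0, -5.7, 0, 1, 0.004, -0.087, 0.003, 0, -6.3, 0, 1, 0.003, -0.094, 0.003, 0, -7, 0, 1, 0.001, -0.099, 0.003, 0, -7.5, 0, 1, 0, -0.102, 0.003, 0, -7.7, 0, 1, 0, -0.102, 0.003, 0, -7.7, 0, 1, 0, -0.102, 0.003, 0, -7.7, 0, 1])

```text
clock: 16.17
tcp_pos: [0.4133, -0.264, 0.0711]
tcp_rot: [[-0.729, 0.643, 0.235], [0.612, 0.766, -0.199], [-0.307, -0.001, -0.952]]
wrist_force: [-0.1, 1.2, -0.3]
opening: -0.0001
finger_force: 0.5
```

```bash
python3 - <<'E'
from h import *
chk("b")
f=np.r_[209,np.arange(212,264,3)]
rows(f,np.interp(f,[208,225,250,270],[.022,.023,.02,.017]),np.interp(f,[172,262],[10,30]))
E
```

```text
16.1667 [ 0.4133 -0.264   0.0711] [-0.1  1.2 -0.3] [-0.71 -0.03  2.25  0.01  0.61 -1.59]
209 -0.002 -0.002 -0.0 | -0.0 -0.3 0.0 | tcp [ 0.414 -0.266  0.072]
212 -0.004 -0.008 0.001 | -0.0 -1.0 0.0 | tcp [ 0.412 -0.273  0.072]
215 -0.007 -0.015 0.002 | -0.0 -1.6 0.0 | tcp [ 0.41  -0.28   0.072]
218 -0.01 -0.021 0.003 | -0.0 -2.3 0.0 | tcp [ 0.408 -0.287  0.072]
221 -0.014 -0.028 0.004 | -0.0 -3.0 0.0 | tcp [ 0.407 -0.294  0.072]
224 -0.017 -0.034 0.005 | -0.0 -3.6 0.0 | tcp [ 0.406 -0.301  0.072]
227 -0.022 -0.04 0.006 | -0.0 -4.3 0.0 | tcp [ 0.405 -0.309  0.072]
230 -0.026 -0.046 0.008 | -0.0 -5.0 0.0 | tcp [ 0.405 -0.317  0.072]
233 -0.031 -0.052 0.01 | -0.0 -5.6 0.0 | tcp [ 0.406 -0.324  0.072]
236 -0.037 -0.057 0.011 | -0.0 -6.3 0.0 | tcp [ 0.407 -0.332  0.072]
239 -0.042 -0.062 0.013 | -0.0 -7.0 0.0 | tcp [ 0.408 -0.34   0.072]
242 -0.048 -0.067 0.015 | -0.0 -7.6 0.0 | tcp [ 0.41  -0.347  0.072]
245 -0.054 -0.071 0.017 | -0.0 -8.3 0.0 | tcp [ 0.412 -0.355  0.072]
248 -0.061 -0.075 0.019 | -0.0 -9.0 0.0 | tcp [ 0.414 -0.362  0.072]
251 -0.067 -0.079 0.021 | -0.0 -9.6 0.0 | tcp [ 0.417 -0.369  0.072]
254 -0.074 -0.082 0.023 | -0.0 -10.3 0.0 | tcp [ 0.42  -0.377  0.072]
257 -0.081 -0.085 0.026 | -0.0 -11.0 0.0 | tcp [ 0.424 -0.384  0.072]
260 -0.088 -0.088 0.028 | -0.0 -11.6 0.0 | tcp [ 0.428 -0.39   0.072]
263 -0.095 -0.09 0.03 | -0.0 -12.1 0.0 | tcp [ 0.432 -0.397  0.072]
```

View pics/b.png

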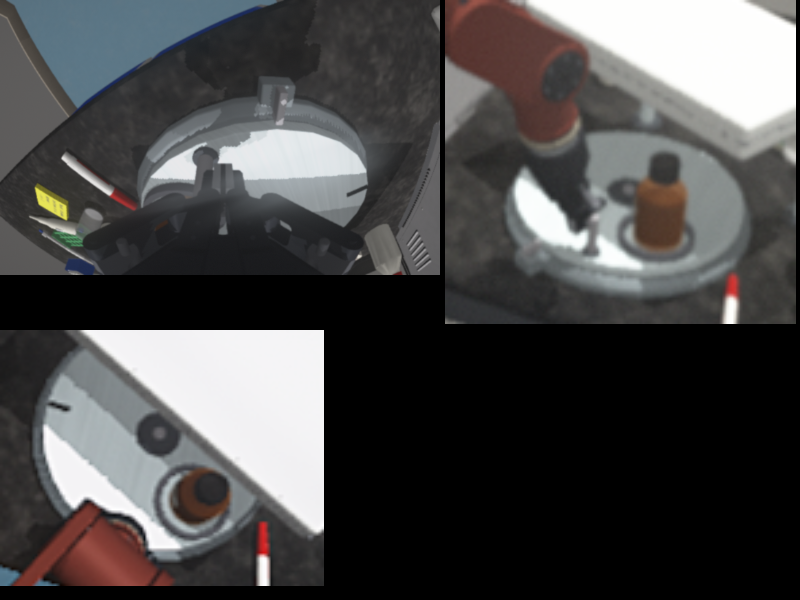

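```bash
cat >> h.py <<'E'
def tick(im,lo,hi):
    a=np.arange(lo,hi,.25); r=np.arange(.128,.150,.002)
    A,Rr=np.meshgrid(np.radians(a),r); P=O+Rr[...,None]*(np.cos(A)[...,None]*X+np.sin(A)[...,None]*Y)+np.array([0,0,.04])
    uv=proj("top",P.reshape(-1,3)).reshape(A.shape+(2,)).astype(np.float32)
    g=cv2.remap(cv2.cvtColor(im,cv2.COLOR_RGB2GRAY),uv[...,0],uv[...,1],cv2.INTER_LINEAR).astype(float).mean(0)
    b=cv2.GaussianBlur(g[None],(0,0),1)[0]; i=np.argmin(b); w=np.clip(np.median(g[max(0,i-40):i+40])-g,0,None)*(abs(a-a[i])<4)
    return a[i],(w*a).sum()/w.sum(),b.min(),np.median(g)
E
python3 - <<'E'
from h import *
print(tick(np.load("top0.npz")["im"],70,100)); print(tick(np.load("b.npz")["i3"],90,140))
E
```

```text
(np.float64(81.0), np.float64(80.68081499930815), np.float64(37.95186291825727), np.float64(125.27272727272727))
(np.float64(116.25), np.float64(116.28226998749004), np.float64(41.906010571398014), np.float64(169.77272727272725))
```

Emit:
carry_out(commands=[-0.002, -0.004, 0, 0, -0.5, 0, 1, -0.005, -0.01, 0.001, 0, -1.2, 0, 1, -0.007, -0.015, 0.002, 0, -1.6, 0, 1, -0.01, -0.021, 0.003, 0, -2.3, 0, 1, -0.014, -0.028, 0.004, 0, -3, 0, 1, -0.017, -0.034, 0.005, 0, -3.6, 0, 1, -0.022, -0.04, 0.006, 0, -4.3, 0, 1, -0.026, -0.046, 0.008, 0, -5, 0, 1, -0.031, -0.052, 0.01, 0, -5.6, 0, 1, -0.037, -0.057, 0.011, 0, -6.3, 0, 1, -0.042, -0.062, 0.013, 0, -7, 0, 1, -0.048, -0.067, 0.015, 0, -7.6, 0, 1, -0.053, -0.07, 0.017, 0, -8.2, 0, 1, -0.057, -0.073, 0.018, 0, -8.6, 0, 1, -0.059, -0.074, 0.019, 0, -9, 0, 1, -0.059, -0.074, 0.019, 0, -9, 0, 1])

```text
clock: 17.65
tcp_pos: [0.4137, -0.3614, 0.0718]
tcp_rot: [[-0.682, 0.644, 0.347], [0.573, 0.765, -0.293], [-0.454, -0.001, -0.891]]
wrist_force: [0.6, 0.1, 0.5]
opening: 0.0
finger_force: 0.2
```

```bash
python3 - <<'E'
from h import *
s=ctrl.read_state(); print(s["clock"],s["tcp_pos"].round(4),s["wrist_force"].round(1),s["q"].round(2))
im,d=camera("top"); print(tick(im,120,178))
im,d=camera("wrist"); 
f=np.arange(248,272,2.)
rows(f,np.interp(f,[208,225,250,270],[.022,.023,.02,.017]),np.interp(f,[172,262],[10,30]))
E
```

```text
17.65 [ 0.4137 -0.3614  0.0718] [0.6 0.1 0.5] [-0.89  0.04  2.23  0.22  0.42 -1.94]
(np.float64(156.5), np.float64(156.43802234738374), np.float64(57.675251834357695), np.float64(244.9090909090909))
248.0 -0.001 -0.001 0.0 | -0.1 0.1 0.0 | tcp [ 0.414 -0.362  0.072]
250.0 -0.005 -0.003 0.002 | -0.1 -0.3 0.0 | tcp [ 0.416 -0.367  0.072]
252.0 -0.009 -0.006 0.005 | -0.1 -0.8 0.0 | tcp [ 0.418 -0.372  0.072]
254.0 -0.013 -0.008 0.007 | -0.1 -1.2 0.0 | tcp [ 0.42  -0.377  0.072]
256.0 -0.018 -0.01 0.009 | -0.1 -1.6 0.0 | tcp [ 0.423 -0.381  0.072]
258.0 -0.022 -0.012 0.011 | -0.1 -2.1 0.0 | tcp [ 0.425 -0.386  0.072]
260.0 -0.026 -0.013 0.013 | -0.1 -2.5 0.0 | tcp [ 0.428 -0.39   0.072]
262.0 -0.031 -0.015 0.016 | -0.1 -3.0 0.0 | tcp [ 0.431 -0.395  0.072]
264.0 -0.035 -0.016 0.018 | -0.1 -3.0 0.0 | tcp [ 0.434 -0.399  0.072]
266.0 -0.04 -0.017 0.02 | -0.1 -3.0 0.0 | tcp [ 0.437 -0.403  0.072]
268.0 -0.045 -0.018 0.023 | -0.1 -3.0 0.0 | tcp [ 0.441 -0.407  0.072]
270.0 -0.049 -0.019 0.025 | -0.1 -3.0 0.0 | tcp [ 0.444 -0.411  0.072]
```

Emit:
carry_out(commands=[-0.003, -0.002, 0.001, 0, 0, 0, 1, -0.007, -0.005, 0.004, 0, -0.6, 0, 1, -0.011, -0.007, 0.006, 0, -1, 0, 1, -0.016, -0.009, 0.008, 0, -1.4, 0, 1, -0.02, -0.011, 0.01, 0, -1.9, 0, 1, -0.024, -0.013, 0.012, 0, -2.3, 0, 1, -0.028, -0.014, 0.014, 0, -2.7, 0, 1, -0.031, -0.015, 0.016, 0, -3, 0, 1, -0.033, -0.016, 0.017, 0, -3, 0, 1, -0.035, -0.016, 0.018, 0, -3, 0, 1, -0.035, -0.016, 0.018, 0, -3, 0, 1, -0.035, -0.016, 0.018, 0, -3, 0, 1])

```text
clock: 18.75
tcp_pos: [0.4338, -0.3986, 0.0718]
tcp_rot: [[-0.663, 0.643, 0.382], [0.556, 0.766, -0.323], [-0.5, -0.001, -0.866]]
wrist_force: [-0.3, 0.4, -0.0]
opening: 0.0001
finger_force: 0.2
```

```bash
python3 - <<'E'
from h import *
s=ctrl.read_state(); print(s["clock"],s["tcp_pos"].round(4),s["wrist_force"].round(1),s["q"].round(2))
im,d=camera("top"); print(tick(im,150,177))
g=cv2.resize(im[205:275,325:405],None,fx=7,fy=7,interpolation=cv2.INTER_CUBIC)
for a in (170,180):
  for r in (.12,.15,.165):
    u,v=proj("top",S(r*np.cos(np.radians(a)),r*np.sin(np.radians(a)),.04))[0]; print(a,r,round((u-325)*7),round((v-205)*7))
cv2.imwrite("pics/idx.png",g[:,:,::-1])
f=np.arange(262,274,1.)
rows(f,np.interp(f,[208,225,250,270],[.022,.023,.02,.017]),np.full(len(f),30))
E
```

```text
18.75 [ 0.4338 -0.3986  0.0718] [-0.3  0.4 -0. ] [-0.92  0.11  2.17  0.31  0.36 -2.05]
(np.float64(173.25), np.float64(173.28208575067214), np.float64(59.07030620099639), np.float64(245.0))
170 0.12 256 231
170 0.15 211 266
170 0.165 188 283
180 0.12 284 261
180 0.15 246 304
180 0.165 226 325
262.0 0.004 0.001 -0.002 | -0.1 0.0 0.0 | tcp [ 0.431 -0.395  0.072]
263.0 0.002 0.001 -0.001 | -0.1 0.0 0.0 | tcp [ 0.432 -0.397  0.072]
264.0 -0.0 -0.0 0.0 | -0.1 0.0 0.0 | tcp [ 0.434 -0.399  0.072]
265.0 -0.003 -0.001 0.001 | -0.1 0.0 0.0 | tcp [ 0.436 -0.401  0.072]
266.0 -0.005 -0.001 0.003 | -0.1 0.0 0.0 | tcp [ 0.437 -0.403  0.072]
267.0 -0.007 -0.002 0.004 | -0.1 0.0 0.0 | tcp [ 0.439 -0.405  0.072]
268.0 -0.009 -0.002 0.005 | -0.1 0.0 0.0 | tcp [ 0.441 -0.407  0.072]
269.0 -0.011 -0.002 0.006 | -0.1 0.0 0.0 | tcp [ 0.442 -0.409  0.072]
270.0 -0.014 -0.003 0.008 | -0.1 0.0 0.0 | tcp [ 0.444 -0.411  0.072]
271.0 -0.016 -0.003 0.009 | -0.1 0.0 0.0 | tcp [ 0.446 -0.412  0.072]
272.0 -0.018 -0.003 0.01 | -0.1 0.0 0.0 | tcp [ 0.448 -0.414  0.072]
273.0 -0.02 -0.003 0.011 | -0.1 0.0 0.0 | tcp [ 0.449 -0.416  0.072]
```

View pics/idx.png

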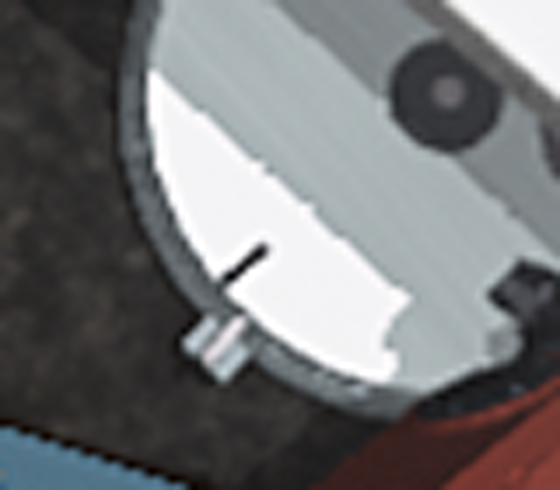

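```bash
python3 - <<'E'
from h import *
p=camera_params("top"); f=200/np.tan(np.radians(p["fovy"])/2)
def un(u,v,z):
    u=325+u/7-.43;v=205+v/7-.43
    r=np.array(p["orientation"])@np.array([(u-p["cx"])/f,-(v-p["cy"])/f,-1]); return p["position"]+r*(z-p["position"][2])/r[2]
h=un(447,92,.051); print("hub",h)
for n,u,v,z in [("t_in",265,248,.04),("t_out",225,283,.04),("i1",238,322,.045),("i2",213,352,.045),("i1",238,322,.055),("i2",213,352,.055)]:
    P=un(u,v,z)
    for C in (O,h): q=P-C; print(n,np.degrees(np.arctan2(q@Y,q@X))%360, np.hypot(q@X,q@Y),end=" ; ")
    print()
z=np.load("top0.npz"); Q=cloud("top",z["d"]).reshape(-1,3); r=np.hypot(*(Q-O)[:,:2].T); m=(r>.157)&(r<.2)&(Q[:,2]>.036)&(((Q-O)@X)<-.14); k=Q[m]-O; print((k@X).round(3),(k@Y).round(3),k[:,2].round(3)) if m.sum()<40 else print(m.sum())
E
```

```text
hub [ 0.54719709 -0.31622787  0.051     ]
t_in 173.53420357617637 0.12251936187726388 ; t_in 172.95082306864072 0.12384929241462647 ; 
t_out 173.55531098844426 0.15020448215484283 ; t_out 173.07832653072853 0.15153277924681122 ; 
i1 180.43700494449374 0.1604414160767649 ; i1 179.93678086764166 0.1616099386387254 ; 
i2 180.6457013074138 0.18049428895765318 ; i2 180.19934905113763 0.18165701774394516 ; 
i1 180.40400734415107 0.16197759376100537 ; i1 179.90873093710832 0.16314686489213226 ; 
i2 180.61314737139378 0.18187715929906584 ; i2 180.17037510551276 0.18304064519656915 ; 
[-0.164 -0.162 -0.16  -0.17  -0.168 -0.165 -0.175 -0.173 -0.17  -0.18
 -0.177 -0.175 -0.185 -0.182 -0.185] [ 0.002 -0.001 -0.003  0.002 -0.001 -0.003  0.002 -0.    -0.003  0.003
 -0.    -0.003  0.003  0.    -0.002] [0.038 0.039 0.04  0.039 0.041 0.039 0.041 0.041 0.04  0.04  0.037 0.037
 0.042 0.038 0.038]
```

Emit:
carry_out(commands=[-0.0015, -0.0005, 0.001, 0, 0, 0, 1, -0.003, -0.001, 0.0015, 0, 0, 0, 1, -0.005, -0.001, 0.003, 0, 0, 0, 1, -0.007, -0.002, 0.004, 0, 0, 0, 1, -0.009, -0.002, 0.005, 0, 0, 0, 1, -0.011, -0.002, 0.006, 0, 0, 0, 1, -0.012, -0.0025, 0.007, 0, 0, 0, 1, -0.013, -0.003, 0.0075, 0, 0, 0, 1, -0.014, -0.003, 0.008, 0, 0, 0, 1, -0.014, -0.003, 0.008, 0, 0, 0, 1, -0.014, -0.003, 0.008, 0, 0, 0, 1])

```text
clock: 19.72
tcp_pos: [0.444, -0.4108, 0.0715]
tcp_rot: [[-0.664, 0.643, 0.382], [0.557, 0.766, -0.322], [-0.499, -0.001, -0.866]]
wrist_force: [-0.4, 0.2, -0.4]
opening: -0.0002
finger_force: 0.4
```

```bash
python3 - <<'E'
from h import *
s=ctrl.read_state(); print(s["clock"],s["tcp_pos"].round(4),s["wrist_force"].round(1))
im,d=camera("top"); print(tick(im,165,190))
E
```

```text
19.7167 [ 0.444  -0.4108  0.0715] [-0.4  0.2 -0.4]
(np.float64(179.75), np.float64(179.8361628537843), np.float64(59.99856983878533), np.float64(244.9090909090909))
```

Emit:
carry_out(commands=[0.0087, 0, -0.005, 0, 0, 0, 1, 0.0174, 0, -0.01, 0, 0, 0, 1, 0.0174, 0, -0.03, 0, 0, 0, 1, 0.0174, 0, -0.06, 0, 0, 0, 1, 0.0174, 0, -0.09, 0, 0, 0, 1, 0.0174, 0, -0.12, 0, 0, 0, 1, 0.0174, 0, -0.15, 0, 0, 0, 1, 0.0174, 0, -0.15, 0, 0, 0, 1, 0.0174, 0, -0.15, 0, 0, 0, 1])

```text
clock: 20.52
tcp_pos: [0.3751, -0.3532, 0.1953]
tcp_rot: [[-0.662, 0.643, 0.385], [0.555, 0.766, -0.326], [-0.504, -0.002, -0.864]]
wrist_force: [-0.5, -0.2, -0.6]
opening: -0.0003
finger_force: 0.0
```

```bash
python3 - <<'E'
from h import *
s=ctrl.read_state(); print(s["clock"],s["tcp_pos"].round(4),s["wrist_force"].round(1))
im,d=camera("top"); print(tick(im,165,190)); P=cloud("top",d)
q=P[180:250,170:265].reshape(-1,3)
for x,y in [(.5656,.3923),(.4772,.1873)]:
    k=q[(q[:,2]>.117)&(q[:,2]<.135)&(np.hypot(q[:,0]-x,q[:,1]-y)<.05)]; print(len(k),k.mean(0).round(4))
im2,d2=camera("side")
g=cv2.resize(im[205:275,325:405],None,fx=4.8,fy=4.8,interpolation=cv2.INTER_CUBIC); b=cv2.resize(im2[130:270,310:450],None,fx=2.8,fy=2.8,interpolation=cv2.INTER_CUBIC)
c=np.zeros((400,784,3),np.uint8); c[:g.shape[0],:g.shape[1]]=g; c[:392,390:782]=b; cv2.imwrite("pics/end.png",c[:,:,::-1])
E
```

```text
20.5167 [ 0.3751 -0.3532  0.1953] [-0.5 -0.2 -0.6]
(np.float64(179.75), np.float64(179.83665216800327), np.float64(59.57665507705397), np.float64(244.36363636363637))
91 [0.5643 0.3914 0.1234]
97 [0.4775 0.1871 0.1242]
```

View pics/end.png

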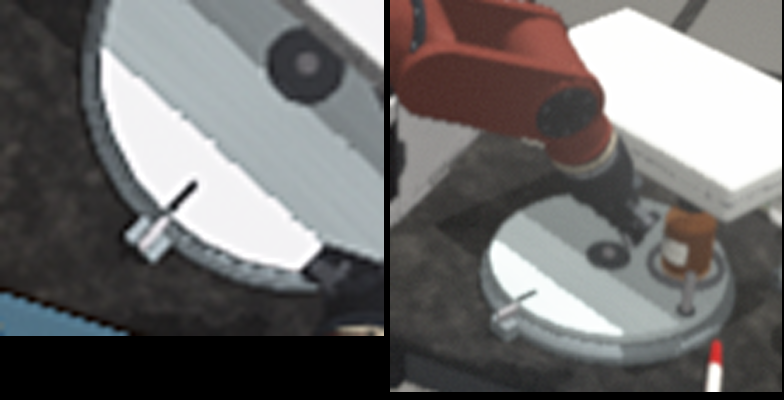

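The tick at (180,197) lines up with the index finger at (155,230). The bottle stands upright in the nest under the head, bottle_1 is back where it was to within 2 mm, and the arm is clear.

```bash
python3 -c "
from cell import ctrl
print(ctrl.hand_in())"
```

```text
the job is handed in; nothing more can be done
None
```

I handed the job in at about 21 s: bottle_2 was the full one and stands upright in the nest under the lens, with the tick about 0.01 rad off the index; bottle_1 was empty and is back within 2 mm of where it stood, and bottle_3 was never lifted because bottle_2's weight (about 4.4 N) settled it.

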